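Lay out slide carriers at the magnifier stations

ROBOT

A 6-joint arm with a two-finger parallel gripper is mounted at the origin on the work surface. World frame = base frame: x ahead of the robot, y to its left, z up, the work surface at z = 0. Lengths are in m, angles in rad, forces in N, time in s.
With the tool pointing down it reaches from about 0.35 to 0.775 m from the base axis. Payload 7.3 kg.
Tool frame: the origin (TCP) lies at the very end of the fingers, on their centre line; the grasp point (between the pads) lies 19 mm behind it; z points along the fingers, y is the line along which they close (so a half turn about z gives the same grasp; the last joint's range is limited). The gripper opens to 92 mm and grips with 3 to 60 N. Pads are 19 mm wide; open, the fingers measure 130 mm over their backs; the gripper's body (75 mm by 190 mm) begins 47 mm behind the grasp point.
Start: joints at [1.025, 0.342, 1.524, -0, 1.275, -0.146], TCP at [0.204, 0.484, 0.227] pointing down, gripper open.
Joint ranges: [-2.53, 2.53], [-0.77, 2.02], [0.04, 2.7], [-1, 4.14], [0.28, 2.66], [-3.11, 3.11]. Speed limits (rad/s): [2.57, 2.57, 3.14, 3.14, 3.14, 3.14].

INTERFACE

Orientations are given as a rotation vector (axis times angle).
In Python, from station import bot gives the robot as it stands.
- The arm moves only by the tool servo_tool, never from a script. Its arguments are lists of equal length, an entry for each row: "delta_rot": the turn, a rotation vector about the tool's x, y, z in rad, a list of three; "delta_pos": the shift along the tool's x, y, z in m, a list of three; "jaw": the closure, from 0 (fully open) to 1 (shut). In form: {"delta_rot": [[rx, ry, rz], ...], "delta_pos": [[x, y, z], ...], "jaw": [jaw, ...]}. A call has exactly 8 rows; each row shifts and turns the commanded pose from where the row before left it, along the tool's axes as they then stand; what a row does not reach is not made up. A row lasts 1/8 s, in which the tool goes at most 62.5 mm and 10.7 degrees, less where a joint would pass 70% of its speed; a pose out of reach is approached as far as the arm can. A call is refused whole if a number of a shift passes 0.0625 or a number of a turn 0.188, either way. A call with a gripper value outside its range is refused whole. The fingers move at their own pace and stop on an object; "grip_force" is the grip in N (left out, the last holds). Time passes only in rows, so rows that do not move let the fingers close, or fill a call up. It gives the time, the measured TCP pose, the force, the opening and the grip force at its end, in the units of the state.
- bot.read_state(): the state, without advancing time (a new reading comes with each control period).
- bot.grab_frame(name): name is "side" or "top" or "wrist"; returns a dict with "image" (400x640x3 uint8, blue, green, red), "depth" (400x640 float32, m along the optical axis (not along the pixel's ray), 0 where there is no reading), "fovy" (degrees; the focal length in pixels is half the picture's height over the tangent of half this angle, whatever the lens; pixels are square), "cx", "cy" (the principal point, pixels), "origin" and "orientation" of the camera in the world. Camera axes: x right, y down, z forward; pixel columns grow to the right and rows downward; lengths in m; the calibration is good to about 2 mm. The wrist camera is an equidistant fisheye: a pixel r from the principal point sees the ray r / f radians off the axis. A picture is of the moment at which its call begins.
- bot.finish_job(): hands the job in; it is judged then, once.
Trained networks look in a picture, given as the dict that the camera call returned (one of the last four; its "shot" number tells which), for a name from the list of things; names that differ only in an ending like _2 or _b are one class to them, and where a whole thing is asked for, a point or a joint stands for the part that bears it (a point fixed in the world has none). Each returns a list of dicts, best first, with "score" (0 to 1); they miss things now and then, are a little off and sometimes report something else, mostly with a low value. They report only what shows in the picture. A call takes as long as a camera call. They do not tell look-alikes from the thing itself.
- bot.trace(label, picture): "mask" (400x640 bool, what is visible of it) and "pixel" ([row, column] in pixels, amid what is visible of it).
The state is a dict: "time": time; "joint_pos": joint angles; "qvel": joint speeds; "joint_torque": joint torques, N m; "tool_pos": TCP position; "tcp_rot": TCP orientation; "wrist_force": force on the tool from outside, world axes, zero at the start; "moment": the same for the moment, N m; "width": finger opening in m; "gripper_force": force on a finger pad.
Only numpy, scipy, OpenCV 4.12 (cv2) and the standard library are available. Lean on these libraries where they do the work, as an engineer would, in place of code of your own. Each camera call takes 0.05 s, during which the arm holds its last target. There are 200 camera calls.

TASK

Put the steel weight off the stack of slide carriers onto the cork pad. Then give each magnifier on the bench one carrier: one at a time from the top, slide it off the stack onto the holder's landing deck without lifting it or shifting those beneath, and lay it flat on the bench squarely in front of the magnifier, end-on to its foot with about 2 cm between. Leave the carriers that are not needed stacked in the holder, set the weight back flat on top of them, and leave the other things on the bench alone.

Things in the scene. Friction and masses are not known exactly. Their poses are not given: they have to be found in the camera images.
- holder: Fixed aluminium holder with the stack. Origin: on the bench under the stack's middle. x is the sliding axis: carriers leave towards -x (roughly towards the robot). Floor 20 mm above the bench. Two side walls, 5 mm thick, inner faces at y = +-33.5 mm, tops 66 mm above the bench, x = -58 to 58 mm. The front (-x) end is open, with the landing deck before it; the rear nearly so
- holder_rear (a point): Middle of the holder's rear (+x) end, 53 mm behind its origin, on its floor, 20 mm up. Only two corner lips stand here (5 mm thick in x, as high as the walls), with an open gap 51 mm wide between them, through which the rear end of a carrier can be pushed
- holder_deck (a point): A good spot for a carrier's middle on the landing deck, on its top, 30 mm above the bench (2 mm below the bottom carrier's top), 120 mm in front of the stack's middle. The deck is 48 mm wide, so that fingers can go down beside a carrier, and reaches from x = -58 to -206 mm in the holder's frame, where an end lip stands 8 mm above it
- carrier_base: The bottom carrier of the stack, which stays in the holder. All four carriers are alike: grey plastic plates 100 x 62 x 12 mm, smooth-edged, with three glass slides let flush into the top. Origin: middle of the underside; x along the 100 mm length, z up. 90 g
- carrier_1: Carrier that lies on carrier_base at the start (same form), the third from the top; it is needed only when there are three magnifiers (at some starts there are two, and the reading of the missing one is None)
- carrier_2: Carrier that lies on carrier_1 at the start (same form), the second from the top
- carrier_3: Carrier at the top of the stack of four at the start (same form), under the weight; its top then stands 2 mm above the holder's walls
- weight: Loose steel weight lying on the stack: block 80 (x) x 46 (y) x 24 mm with an upright round handle, 24 mm in diameter and 40 mm tall, on its middle; 64 mm tall in all, about 0.5 kg. Origin: middle of the underside
- pad: Fixed cork pad on the bench, 100 (x) x 66 (y) x 4 mm, for the weight. Origin: middle of the underside
- magnifier_1: One of the alike loose stand magnifiers: black foot 80 (x) x 60 (y) x 12 mm, thin post at its rear (+x) end, level round lens 56 mm wide above the foot; 90 mm tall, 0.45 kg. Origin: middle of the foot's underside. Its front is -x (roughly towards the robot): a carrier in place lies with its length along this x axis, its middle 110 mm in front of the origin
- magnifier_2: One of the alike loose stand magnifiers: black foot 80 (x) x 60 (y) x 12 mm, thin post at its rear (+x) end, level round lens 56 mm wide above the foot; 90 mm tall, 0.45 kg. Origin: middle of the foot's underside. Its front is -x (roughly towards the robot): a carrier in place lies with its length along this x axis, its middle 110 mm in front of the origin
- magnifier_3: One of the alike loose stand magnifiers: black foot 80 (x) x 60 (y) x 12 mm, thin post at its rear (+x) end, level round lens 56 mm wide above the foot; 90 mm tall, 0.45 kg. Origin: middle of the foot's underside. Its front is -x (roughly towards the robot): a carrier in place lies with its length along this x axis, its middle 110 mm in front of the origin
- petri: Bystander: petri dish, 90 mm in diameter, 22 mm tall; origin under its middle
- stain_bottle: Bystander: brown bottle, 48 mm in diameter, 85 mm tall; origin under its middle
- beaker: Bystander: glass beaker, 72 mm in diameter, 90 mm tall; origin under its middle
- forceps: Bystander: steel forceps lying flat, 120 mm long (x), 6 mm high; origin under the middle
- marker: Bystander: marker pen lying flat, 130 mm long (x), 15 mm high; origin under the middle
- slide_box: Bystander: wooden slide box, 90 (x) x 170 (y) x 36 mm; origin under its middle
Things that resemble listed ones, but are neither listed nor needed, are in the scene too. What is shaped like the weight but red is not meant.

How it is judged:
By the outcome, as a careful person would: the job done as asked, in the order asked, and still so for the second after the job is handed in, with the robot touching nothing.
Of magnifier_1, magnifier_2, magnifier_3 only 2 to 3 are there at a start; the rules pass over those that are not, and their reading is None.
At some moment in a run one of magnifier_1, magnifier_2, magnifier_3 may be knocked a few centimetres aside while the robot is not near it.
Once in a run the grip may slacken for a moment while it holds something.
It also fails if it takes over 210 s, if anything falls off the work surface, if the arm or the gripper's body presses on something with over 40 N, if the wrist force passes 120 N, or if a joint passes its speed limit or range.

## Working session

There is one attempt and no reset: what is moved stays moved. The work goes in short steps, Python scripts to look and compute and a tool call to move; the robot and the scene stay as the last step left them, time stands still between calls to the robot, and variables do not carry over. Pictures are saved under pics/ and viewed, at most 14 in all, crops included, and the job is handed in when it is done.

Besides the shell and the picture viewer there is one more tool, called after "Request:" by a JSON object that holds its "api" and its "payload", one argument or row to a line. servo_tool: Moves the arm, as the interface text tells. Its arguments: {"type":"object","properties":{"delta_rot":{"type":"array"},"delta_pos":{"type":"array"},"jaw":{"type":"array"},"grip_force":{"type":"number"}},"required":["delta_rot","delta_pos","jaw"]}

```bash
ls; mkdir -p pics; cat > h.py <<'E'
import numpy as np, cv2
from scipy.spatial.transform import Rotation as R
from station import bot
def rot(o):
    o=np.array(o,float)
    if o.shape==(3,3): return o
    return R.from_rotvec(o).as_matrix() if o.size==3 else R.from_quat(o).as_matrix()
def cloud(p):
    "world xyz of each pixel (pinhole cams)"
    h,w=p["depth"].shape; f=h/2/np.tan(np.radians(p["fovy"])/2)
    v,u=np.mgrid[:h,:w]; d=p["depth"]
    c=np.stack([(u-p["cx"])/f*d,(v-p["cy"])/f*d,d],-1)
    W=c@rot(p["orientation"]).T+np.array(p["origin"]); W[d==0]=np.nan
    return W
E
python3 - <<'E'
from h import *
for n in("top","side"):
    p=bot.grab_frame(n); cv2.imwrite(f"pics/{n}0.png",p["image"]); np.save(f"/tmp/{n}.npy",p,allow_pickle=True)
    print(n,p["fovy"],p["origin"],np.array(p["orientation"]).round(3).tolist(),p["cx"],p["cy"])
    W=cloud(p)
    for l in "holder carrier_3 weight pad magnifier_1 petri stain_bottle beaker forceps marker slide_box".split():
        for r in bot.trace(l,p)[:5]:
            m=r["mask"]; q=W[m]; q=q[~np.isnan(q[:,0])]
            print(l,round(r["score"],2),np.round(r["pixel"]).tolist(),m.sum(),np.median(q,0).round(3) if len(q) else None, np.percentile(q[:,2],95).round(3) if len(q) else None)
print(bot.read_state())
E
```

```text
pics
top 51.601564806674205 [ 0.46520933 -0.01378005  1.02613216] [-2.165, 2.148, -0.127] 320.6826990088269 197.9413101573533
holder 0.71 [263.0, 266.0] 1967 [0.43  0.122 0.031] 0.067
carrier_3 0.89 [200.0, 272.0] 217 [0.577 0.097 0.069] 0.072
carrier_3 0.68 [179.0, 324.0] 953 [ 0.638 -0.007  0.023] 0.027
weight 0.91 [157.0, 188.0] 721 [0.69  0.315 0.024] 0.064
weight 0.87 [219.0, 265.0] 713 [0.529 0.11  0.093] 0.133
weight 0.69 [244.0, 325.0] 607 [ 0.476 -0.009  0.025] 0.066
pad 0.74 [182.0, 397.0] 1051 [ 0.634 -0.203  0.005] 0.008
pad 0.3 [220.0, 268.0] 767 [0.527 0.111 0.093] 0.133
magnifier_1 0.92 [216.0, 185.0] 1062 [0.541 0.311 0.03 ] 0.093
magnifier_1 0.75 [213.0, 445.0] 1026 [ 0.547 -0.303  0.055] 0.094
petri 0.9 [178.0, 320.0] 1063 [ 0.64  -0.007  0.023] 0.027
stain_bottle 0.89 [179.0, 238.0] 390 [0.633 0.192 0.058] 0.087
forceps 0.5 [289.0, 236.0] 306 [0.361 0.199 0.004] 0.007
marker 0.54 [297.0, 404.0] 338 [ 0.349 -0.214  0.014] 0.018
slide_box 0.7 [115.0, 270.0] 2775 [0.789 0.116 0.037] 0.04
slide_box 0.65 [292.0, 238.0] 333 [0.355 0.199 0.004] 0.007
side 52.3765457652917
[... 991 characters left out ...]
'time': 1.2, 'joint_pos': array([ 1.02498152e+00,  3.41979754e-01,  1.52410914e+00,  3.28057018e-06,
        1.27543896e+00, -1.45984600e-01]), 'qvel': array([ 1.12872539e-03, -1.49671966e-03, -1.70237737e-04, -3.27862338e-04,
        9.64591588e-04, -3.11482806e-05]), 'joint_torque': array([ 2.84019643e-04, -4.31141174e+01, -2.44483173e+01,  7.17797480e-02,
        4.84695949e-02,  3.14233137e-05]), 'tool_pos': array([0.20433494, 0.48360607, 0.22674783]), 'tcp_rot': array([6.23874411e-01, 3.07900400e+00, 9.74318465e-05]), 'wrist_force': array([-0.70523857, -0.07810723,  0.79134071]), 'moment': array([ 0.00346823,  0.00375925, -0.00860567]), 'gripper_force': 0.0, 'width': 0.0916854865273519}
```

View pics/top0.png

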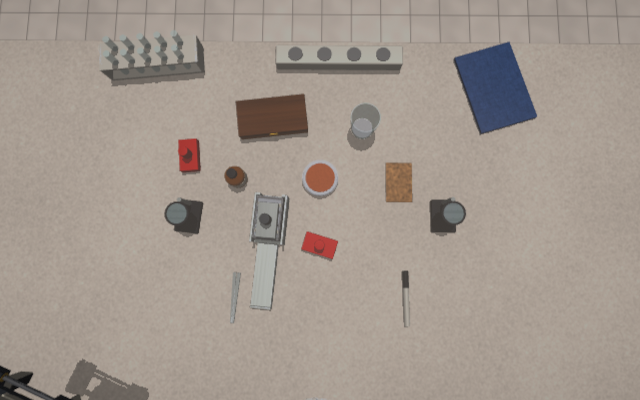

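View pics/side0.png

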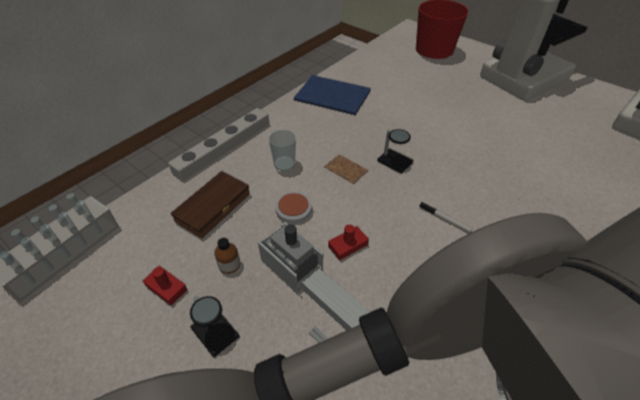

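Two magnifiers: top pixels (217,186) and (215,445). Weight candidates: grey at (219,266) on the stack, red at (155,188) and (245,320). The grey one on the stack fits, the red ones are excluded. Now I measure exact poses.

```bash
cat >> h.py <<'E'
def rect(P,tag):
    "min-area rect of xy points; long-axis yaw folded to (-90,90]"
    (c,s,a)=cv2.minAreaRect((P[:,:2]*1000).astype(np.float32))
    if s[0]<s[1]: s=s[::-1]; a+=90
    a=(a+90)%180-90
    print(tag,len(P),"c",np.round(c,1),"size",np.round(s,1),"yaw",round(a,1))
def band(W,c,r,z0,z1):
    P=W.reshape(-1,3); P=P[~np.isnan(P[:,0])]
    return P[(np.hypot(P[:,0]-c[0],P[:,1]-c[1])<r)&(P[:,2]>z0)&(P[:,2]<z1)]
E
python3 - <<'E'
from h import *
C={n:np.load(f"/tmp/{n}.npy",allow_pickle=True).item() for n in("top","side")}
im=C["top"]["image"]; cv2.imwrite("pics/crop1.png",cv2.resize(im[140:315,160:330],None,fx=3.4,fy=3.4,interpolation=cv2.INTER_CUBIC))
for n,p in C.items():
    W=cloud(p); print(n,"bench z",np.nanmedian(band(W,(.45,.0),.3,-.01,.0045)[:,2]).round(4))
    for c in((.541,.300),(.547,-.295)):
        rect(band(W,c,.07,.007,.018),"foot"); q=band(W,c,.09,.080,.11); rect(q,"lens") if len(q) else 0
        q=band(W,c,.09,.02,.078); print("post",np.median(q,0).round(4) if len(q) else 0,len(q))
    rect(band(W,(.634,-.2),.08,.0035,.012),"pad")
    rect(band(W,(.526,.11),.06,.088,.097),"wblock")
    q=band(W,(.526,.11),.05,.128,.14); print("handle",q.mean(0).round(4),len(q))
    rect(band(W,(.528,.11),.085,.062,.074),"stack+walls")
    rect(band(W,(.40,.125),.13,.026,.040),"deck")
E
```

```text
top bench z 0.0009
foot 488 c [543.8 317.6] size [79.8 60. ] yaw -6.0
lens 505 c [543.8 318.4] size [56.  55.7] yaw 39.9
post [0.5743 0.3108 0.0458] 35
foot 488 c [ 549.6 -294.9] size [86.6 79.3] yaw -89.6
lens 502 c [ 549.1 -309. ] size [55.4 54.1] yaw -44.5
post [ 0.5808 -0.3052  0.0467] 24
pad 1112 c [ 635.1 -201. ] size [156.4 151. ] yaw 69.9
wblock 599 c [530.5 113.2] size [79.7 46. ] yaw -4.6
handle [0.5302 0.1126 0.1326] 94
stack+walls 652 c [537.2 113. ] size [114.6  77.4] yaw -5.2
deck 1355 c [426.1 115.6] size [197.8 130.9] yaw -37.0
side bench z 0.0009
foot 1025 c [543.2 319.1] size [80.2 60.4] yaw -6.3
lens 802 c [543.5 319. ] size [56.2 55.1] yaw -50.0
post 0 0
foot 476 c [ 549.5 -308.5] size [81.  64.2] yaw 0.5
lens 294 c [ 550.1 -308.7] size [56.3 55.9] yaw -43.3
post [ 0.5805 -0.3048  0.0466] 62
pad 558 c [ 627.4 -198.7] size [141.9 135.4] yaw 16.1
wblock 603 c [530.7 114.3] size [80.7 46.7] yaw -4.3
handle [0.5298 0.1149 0.1324] 108
stack+walls 665 c [536.6 114.1] size [116.8  78.7] yaw -4.8
deck 1758 c [419.6 106.1] size [173.7 157.6] yaw -18.5
```

View pics/crop1.png

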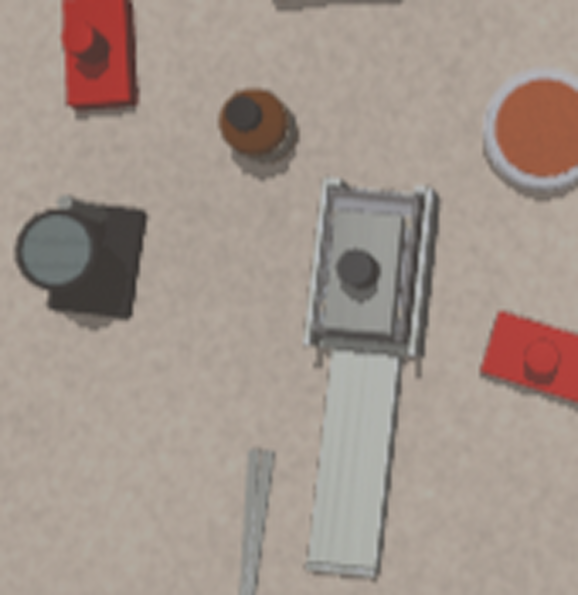

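The crop shows the grey weight at (358,270) on the stack, and the deck is free. Next: refine the pad, deck and magnifier_2 yaw using masks.

```bash
cat >> h.py <<'E'
def mrect(p,lab,px,z0,z1,tag=""):
    "rect of the traced thing nearest pixel px, in height band"
    W=cloud(p); rs=bot.trace(lab,p)
    r=min(rs,key=lambda r:np.hypot(*(np.array(r["pixel"])-px)))
    m=r["mask"]; P=W[m]; P=P[~np.isnan(P[:,0])]; P=P[(P[:,2]>z0)&(P[:,2]<z1)]
    rect(P,tag or lab)
E
python3 - <<'E'
from h import *
p=bot.grab_frame("top"); s=bot.grab_frame("side")
mrect(p,"pad",(182,397),.003,.012); mrect(s,"pad",(169,345),.003,.012)
mrect(p,"magnifier_1",(213,445),.007,.018); mrect(s,"magnifier_1",(156,395),.007,.018)
for q,px in((p,(263,266)),(s,(287,321))): mrect(q,"holder",px,.026,.036,"deck")
for q in(p,s):
    W=cloud(q); P=band(W,(.528,.11),.085,.0655,.0745)
    c=np.array([.537,.1135]); t=np.radians(-4.7); L=(P[:,:2]-c)@np.array([[np.cos(t),-np.sin(t)],[np.sin(t),np.cos(t)]])
    k=(abs(L[:,1])<.0325)&(L[:,0]<.052); rect(P[k],"carrier3")
    for side in(1,-1):
        w=P[(L[:,1]*side>.0325)]; LL=L[(L[:,1]*side>.0325)]; print("wall",side,len(w),np.median(LL[:,1]).round(4),LL[:,0].min().round(4),LL[:,0].max().round(4), np.polyfit(w[:,0],w[:,1],1).round(4))
E
```

```text
pad 909 c [ 633.2 -202.6] size [99.2 66.1] yaw 0.4
pad 582 c [ 633.9 -201.5] size [101.5  65.4] yaw -1.5
magnifier_1 484 c [ 549.7 -308.3] size [79.6 58.8] yaw 1.0
magnifier_1 478 c [ 549.9 -308. ] size [80.5 62.6] yaw -0.2
deck 1301 c [460.  118.2] size [266.5  72.2] yaw -6.4
deck 1672 c [468.6 120.2] size [254.   74.7] yaw 0.6
carrier3 393 c [537.2 114. ] size [100.4  63.4] yaw -4.4
wall 1 81 0.0351 -0.0568 0.0559 [-0.0848  0.1944]
wall -1 83 -0.0364 -0.0572 0.0568 [-0.0837  0.1219]
carrier3 379 c [537.4 113.6] size [101.6  64.7] yaw -4.4
wall 1 123 0.0365 -0.0569 0.0567 [-0.0867  0.1966]
wall -1 46 -0.0361 -0.0587 0.0553 [-0.0956  0.1286]
```

```bash
cat >> h.py <<'E'
def to(x,y,z,yaw):
    "turn about tool z (rad), then shift in the turned, downward tool frame"
    s=bot.read_state(); M=rot(s["tcp_rot"]); t=np.radians(yaw)
    G=np.array([[-np.cos(t),-np.sin(t),0],[-np.sin(t),np.cos(t),0],[0,0,-1]]).astype(float)
    E=R.from_matrix(M.T@G).as_rotvec()
    print("t",round(s["time"],2),"turn",E.round(3),"shift mm",(G.T@(np.array([x,y,z])-s["tool_pos"])*1000).round(1),"F",s["wrist_force"].round(1),"w",round(s["width"]*1000,1))
H=np.array([.537,.1137]); HY=-4.8
def hol(x,y=0.):
    t=np.radians(HY); return H+[x*np.cos(t)-y*np.sin(t),x*np.sin(t)+y*np.cos(t)]
E
python3 -c "
from h import *
to(.530,.1137,.16,-4.8); print(hol(-.12),hol(.08))"
```

```text
t 1.6 turn [ 0.     0.    -0.316] shift mm [-355.5 -341.4   66.7] F [-0.7 -0.3  0.3] w 92.2
[0.41742086 0.12374134] [0.61671943 0.10700577]
```

Request:
{"api": "servo_tool", "payload": {
  "delta_rot": [
    [0,0,-0.158],
    [0,0,-0.158],
    [0,0,0],
    [0,0,0],
    [0,0,0],
    [0,0,0],
    [0,0,0],
    [0,0,0]
  ],
  "delta_pos": [
    [0,0,0],
    [0,0,0],
    [-0.04,-0.04,0],
    [-0.04,-0.04,0],
    [-0.04,-0.04,0],
    [-0.04,-0.04,0],
    [-0.04,-0.04,0],
    [-0.04,-0.04,0]
  ],
  "jaw": [0.2,0.2,0.2,0.2,0.2,0.2,0.2,0.2]
}}

```text
time: 2.6
tool_pos: [0.4245, 0.2229, 0.227]
tcp_rot: [0.132, 3.138, 0.001]
wrist_force: [0.8, 0.5, -0.2]
width: 0.0735
gripper_force: 0.0
```

```bash
python3 -c "
from h import *
to(.530,.1137,.097,-4.8)"
```

```text
t 2.6 turn [ 0.     0.001 -0.   ] shift mm [-114.3 -100.   130. ] F [ 0.8  0.5 -0.2] w 73.5
```

Request:
{"api": "servo_tool", "payload": {
  "delta_rot": [
    [0,0,0],
    [0,0,0],
    [0,0,0],
    [0,0,0],
    [0,0,0],
    [0,0,0],
    [0,0,0],
    [0,0,0]
  ],
  "delta_pos": [
    [-0.038,-0.0335,0],
    [-0.038,-0.0335,0],
    [-0.0385,-0.0335,0],
    [0,0,0.05],
    [0,0,0.05],
    [0,0,0.03],
    [0,0,0],
    [0,0,0]
  ],
  "jaw": [0.3,0.3,0.3,0.3,0.3,0.3,0.3,0.8],
  "grip_force": 40
}}

```text
time: 3.6
tool_pos: [0.5301, 0.1148, 0.098]
tcp_rot: [0.131, 3.137, 0.0]
wrist_force: [-0.9, 0.9, 2.0]
width: 0.0584
gripper_force: 0.0
```

Request:
{"api": "servo_tool", "payload": {
  "delta_rot": [
    [0,0,0],
    [0,0,0],
    [0,0,0],
    [0,0,0],
    [0,0,0],
    [0,0,0],
    [0,0,0],
    [0,0,0]
  ],
  "delta_pos": [
    [0,0,0],
    [0,0,0],
    [0,0,0],
    [0,0,0],
    [0,0,0],
    [0,0,0],
    [0,0,0],
    [0,0,0]
  ],
  "jaw": [1,1,1,1,1,1,1,1],
  "grip_force": 40
}}

```text
time: 4.6
tool_pos: [0.5292, 0.1145, 0.0971]
tcp_rot: [0.132, 3.138, -0.0]
wrist_force: [-1.9, -2.0, 6.2]
width: 0.0232
gripper_force: 40.0
```

```bash
python3 -c "
from h import *
to(.530,.1137,.147,-4.8); to(.6335,-.202,.147,0); print(bot.read_state()['gripper_force'])"
```

```text
t 4.6 turn [-0.     0.001 -0.   ] shift mm [ -0.8  -0.7 -49.9] F [-1.9 -2.   6.2] w 23.2
t 4.6 turn [-0.     0.001 -0.084] shift mm [-104.3 -316.5  -49.9] F [-1.9 -2.   6.2] w 23.2
40.00094175338745
```

Request:
{"api": "servo_tool", "payload": {
  "delta_rot": [
    [0,0,0],
    [0,0,0],
    [0,0,-0.084],
    [0,0,0],
    [0,0,0],
    [0,0,0],
    [0,0,0],
    [0,0,0]
  ],
  "delta_pos": [
    [0,0,-0.02],
    [0,0,-0.03],
    [0,0,0],
    [-0.018,-0.055,0],
    [-0.018,-0.055,0],
    [-0.018,-0.055,0],
    [-0.018,-0.055,0],
    [-0.018,-0.055,0]
  ],
  "jaw": [1,1,1,1,1,1,1,1]
}}

```text
time: 5.6
tool_pos: [0.6187, -0.1615, 0.1448]
tcp_rot: [0.0, -3.139, -0.003]
wrist_force: [0.4, 1.0, -5.4]
width: 0.0232
gripper_force: 40.0
```

```bash
python3 -c "
from h import *
to(.6335,-.202,.034,0)"
```

```text
t 5.6 turn [ 0.002 -0.003  0.   ] shift mm [-14.8 -40.5 110.8] F [ 0.4  1.  -5.4] w 23.2
```

Request:
{"api": "servo_tool", "payload": {
  "delta_rot": [
    [0,0,0],
    [0,0,0],
    [0,0,0],
    [0,0,0],
    [0,0,0],
    [0,0,0],
    [0,0,0],
    [0,0,0]
  ],
  "delta_pos": [
    [-0.014,-0.04,0],
    [0,0,0.04],
    [0,0,0.04],
    [0,0,0.02],
    [0,0,0.004],
    [0,0,0.003],
    [0,0,0.002],
    [0,0,0]
  ],
  "jaw": [1,1,1,1,1,1,1,1]
}}

```text
time: 6.6
tool_pos: [0.6335, -0.2004, 0.0384]
tcp_rot: [-0.0, 3.141, -0.001]
wrist_force: [0.8, -0.0, -5.8]
width: 0.0235
gripper_force: 40.0
```

Request:
{"api": "servo_tool", "payload": {
  "delta_rot": [
    [0,0,0],
    [0,0,0],
    [0,0,0],
    [0,0,0],
    [0,0,0],
    [0,0,0],
    [0,0,0],
    [0,0,0]
  ],
  "delta_pos": [
    [0,0,0.002],
    [0,0,0.001],
    [0,0,0.001],
    [0,0,0.001],
    [0,0,0],
    [0,0,0],
    [0,0,0],
    [0,0,0]
  ],
  "jaw": [1,1,1,1,1,1,1,1]
}}

```text
time: 7.6
tool_pos: [0.6332, -0.2004, 0.0331]
tcp_rot: [-0.0, 3.141, -0.0]
wrist_force: [-3.2, 0.9, 2.4]
width: 0.0236
gripper_force: 40.0
```

Request:
{"api": "servo_tool", "payload": {
  "delta_rot": [
    [0,0,0],
    [0,0,0],
    [0,0,0],
    [0,0,0],
    [0,0,0],
    [0,0,0],
    [0,0,0],
    [0,0,0]
  ],
  "delta_pos": [
    [0,0,0],
    [0,0,0],
    [0,0,0],
    [0,0,0],
    [0,0,-0.04],
    [0,0,-0.05],
    [0,0,-0.03],
    [0,0,0]
  ],
  "jaw": [0.4,0.4,0.4,0.4,0.4,0.4,0.4,0.4]
}}

```text
time: 8.6
tool_pos: [0.6346, -0.2009, 0.1558]
tcp_rot: [-0.0, 3.136, -0.004]
wrist_force: [-0.1, -0.9, -0.6]
width: 0.0551
gripper_force: 0.0
```

```bash
python3 - <<'E'
from h import *
p=bot.grab_frame("top"); s=bot.grab_frame("side")
for q in(p,s):
    W=cloud(q); rect(band(W,(.633,-.2),.06,.022,.036),"weight")
    P=band(W,(.537,.1137),.085,.0655,.0745); t=np.radians(HY)
    L=(P[:,:2]-H)@np.array([[np.cos(t),-np.sin(t)],[np.sin(t),np.cos(t)]])
    k=(abs(L[:,1])<.0325)&(L[:,0]<.0525); rect(P[k],"carrier3"); print(np.percentile(L[k,0],[.5,99.5]).round(4),np.median(P[k,2]))
to(*hol(.082),.153,HY)
cv2.imwrite("pics/crop2.png",cv2.resize(p["image"][140:315,220:430],None,fx=3.4,fy=3.4))
E
```

```text
weight 6 c [ 621. -223.] size [7.9 5. ] yaw -19.3
carrier3 1136 c [538.4 113.9] size [102.3  62. ] yaw -5.3
[-0.0493  0.0497] 0.06909762341458342
weight 355 c [ 634.2 -199.6] size [80.6 48.3] yaw 1.8
carrier3 1249 c [537.4 113.8] size [102.6  64.5] yaw -4.9
[-0.0496  0.0496] 0.06919915309902613
t 8.7 turn [ 0.    -0.001  0.084] shift mm [ 39.7 304.7  -1.1] F [ 0.2  0.3 -0.5] w 55.3
```

View pics/crop2.png

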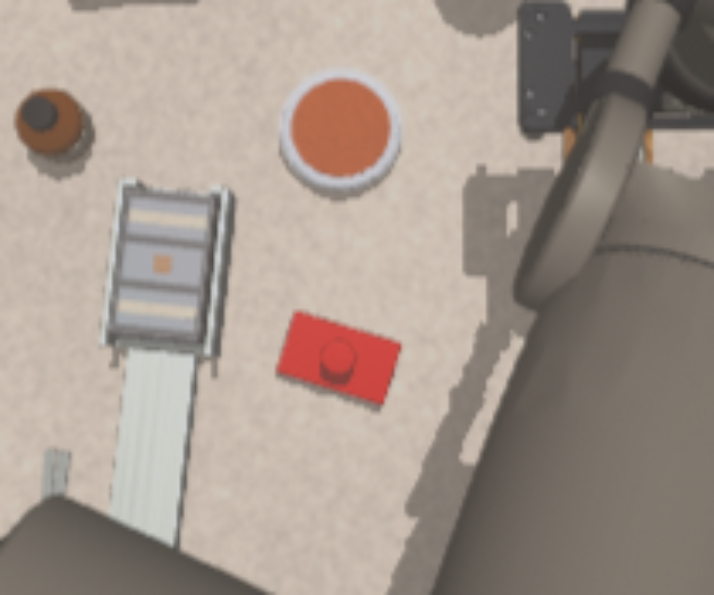

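Request:
{"api": "servo_tool", "payload": {
  "delta_rot": [
    [0,0,0.084],
    [0,0,0],
    [0,0,0],
    [0,0,0],
    [0,0,0],
    [0,0,0],
    [0,0,0],
    [0,0,0]
  ],
  "delta_pos": [
    [0,0,0],
    [0.007,0.051,0],
    [0.007,0.051,0],
    [0.007,0.051,0],
    [0.006,0.051,0],
    [0.006,0.05,0],
    [0.006,0.05,0],
    [0,0,0]
  ],
  "jaw": [1,1,1,1,1,1,1,1]
}}

```text
time: 9.7
tool_pos: [0.6182, 0.1095, 0.1505]
tcp_rot: [-0.124, -3.135, -0.001]
wrist_force: [0.8, -0.0, -0.1]
width: 0.0003
gripper_force: 0.0
```

```bash
python3 -c "
from h import *
to(*hol(.080),.061,HY)"
```

```text
t 9.7 turn [ 0.    -0.004  0.005] shift mm [ 1.3 -2.6 89.5] F [ 0.8 -0.  -0.1] w 0.3
```

Request:
{"api": "servo_tool", "payload": {
  "delta_rot": [
    [0,0,0],
    [0,0,0],
    [0,0,0],
    [0,0,0],
    [0,0,0],
    [0,0,0],
    [0,0,0],
    [0,0,0]
  ],
  "delta_pos": [
    [0.001,-0.0025,0],
    [0,0,0.04],
    [0,0,0.03],
    [0,0,0.019],
    [0,0,0],
    [0,0,0],
    [0,0,0],
    [0,0,0]
  ],
  "jaw": [1,1,1,1,1,1,1,1]
}}

```text
time: 10.7
tool_pos: [0.619, 0.1034, 0.0646]
tcp_rot: [0.132, 3.137, 0.0]
wrist_force: [-0.2, 0.1, -0.9]
width: 0.0004
gripper_force: 0.0
```

```bash
python3 -c "
from h import *
to(*hol(.0145),.061,HY)"
```

```text
t 10.7 turn [ 0.     0.001 -0.   ] shift mm [68.   3.4  3.6] F [-0.2  0.1 -0.9] w 0.4
```

Request:
{"api": "servo_tool", "payload": {
  "delta_rot": [
    [0,0,0],
    [0,0,0],
    [0,0,0],
    [0,0,0],
    [0,0,0],
    [0,0,0],
    [0,0,0],
    [0,0,0]
  ],
  "delta_pos": [
    [0,0.0035,0.0035],
    [0.012,0,0],
    [0.006,0,0],
    [0.007,0,0],
    [0.007,0,0],
    [0.007,0,0],
    [0.007,0,0],
    [0,0,0]
  ],
  "jaw": [1,1,1,1,1,1,1,1]
}}

```text
time: 11.7
tool_pos: [0.5724, 0.1109, 0.0603]
tcp_rot: [-0.131, -3.138, -0.0]
wrist_force: [-0.5, 0.0, -0.1]
width: 0.0007
gripper_force: 0.0
```

```bash
cat >> h.py <<'E'
def look(ztop,name=None):
    "carrier whose top is at ztop, in the holder frame"
    t=np.radians(HY)
    for n in("top","side"):
        q=bot.grab_frame(n)
        P=band(cloud(q),hol(-.06),.2,ztop-.0035,ztop+.0065)
        L=(P[:,:2]-H)@np.array([[np.cos(t),-np.sin(t)],[np.sin(t),np.cos(t)]])
        k=(abs(L[:,1])<.033)&(L[:,0]<.0525); 
        if k.sum()>20: rect(np.c_[L[k],P[k,2:]],n+" holder-frame"); print("z",np.percentile(P[k,2],[5,50,95]).round(4))
        if name: cv2.imwrite(f"pics/{name}_{n}.png",q["image"])
E
python3 -c "
from h import *
to(*hol(.0145),.061,HY); look(.068)"
```

```text
t 11.7 turn [ 0. -0.  0.] shift mm [21.  -0.1 -0.7] F [-0.5  0.  -0.1] w 0.7
top holder-frame 233 c [-15.4  16.2] size [47.4 30.6] yaw -6.8
z [0.0662 0.0691 0.0719]
side holder-frame 1358 c [-12.2  -0.5] size [127.7  65.3] yaw 0.3
z [0.067  0.0691 0.0712]
```

Request:
{"api": "servo_tool", "payload": {
  "delta_rot": [
    [0,0,0],
    [0,0,0],
    [0,0,0],
    [0,0,0],
    [0,0,0],
    [0,0,0],
    [0,0,0],
    [0,0,0]
  ],
  "delta_pos": [
    [0.005,0,0],
    [0.006,0,0],
    [0.006,0,0],
    [0.004,0,0],
    [0,0,0],
    [-0.005,0,0],
    [-0.01,0,0],
    [0,0,-0.03]
  ],
  "jaw": [1,1,1,1,1,1,1,1]
}}

```text
time: 12.8
tool_pos: [0.5668, 0.111, 0.0885]
tcp_rot: [-0.132, -3.135, 0.001]
wrist_force: [0.2, 0.2, 0.3]
width: 0.0003
gripper_force: 0.0
```

Request:
{"api": "servo_tool", "payload": {
  "delta_rot": [
    [0,0,0],
    [0,0,0],
    [0,0,0],
    [0,0,0],
    [0,0,0],
    [0,0,0],
    [0,0,0],
    [0,0,0]
  ],
  "delta_pos": [
    [0,0,-0.04],
    [0,0,-0.02],
    [0,0,0],
    [0,0,0],
    [0.035,0,0],
    [0.035,0,0],
    [0.03,0,0],
    [0,0,0]
  ],
  "jaw": [0,0,0,0,0,0,0,0]
}}

```text
time: 13.8
tool_pos: [0.4651, 0.1198, 0.1491]
tcp_rot: [-0.13, -3.135, 0.001]
wrist_force: [0.8, -0.6, -0.1]
width: 0.0759
gripper_force: 0.0
```

```bash
python3 -c "
from h import *
to(*hol(-.077),.047,HY); look(.068)"
```

```text
t 13.8 turn [-0.    -0.003  0.001] shift mm [ 4.800e+00 -1.000e-01  1.021e+02] F [ 0.8 -0.6 -0.1] w 75.9
top holder-frame 135 c [11.6  0.7] size [80.7 63.2] yaw 1.4
z [0.0658 0.0692 0.0719]
side holder-frame 1043 c [-22.2  -0.2] size [148.4  65.2] yaw 0.1
z [0.0665 0.069  0.0709]
```

Request:
{"api": "servo_tool", "payload": {
  "delta_rot": [
    [0,0,0],
    [0,0,0],
    [0,0,0],
    [0,0,0],
    [0,0,0],
    [0,0,0],
    [0,0,0],
    [0,0,0]
  ],
  "delta_pos": [
    [0.003,0,0],
    [0,0,0.03],
    [0,0,0.04],
    [0,0,0.03],
    [0,0,0],
    [0,0,0],
    [0,0,0],
    [0,0,0]
  ],
  "jaw": [0,0,0,0,0,0,0,0]
}}

```text
time: 14.9
tool_pos: [0.465, 0.12, 0.0512]
tcp_rot: [0.132, 3.137, 0.001]
wrist_force: [0.2, -0.1, -0.2]
width: 0.0917
gripper_force: 0.0
```

```bash
python3 -c "
from h import *
to(*hol(-.077),.047,HY); look(.068)"
```

```text
t 14.9 turn [ 0.     0.002 -0.   ] shift mm [ 4.7 -0.2  4.2] F [ 0.2 -0.1 -0.2] w 91.7
top holder-frame 121 c [3.9 9.2] size [94.1 47.2] yaw 52.9
z [0.066  0.0691 0.0712]
side holder-frame 599 c [-22.2   0.5] size [148.7  62.4] yaw 0.1
z [0.067  0.0691 0.071 ]
```

Request:
{"api": "servo_tool", "payload": {
  "delta_rot": [
    [0,0,0],
    [0,0,0],
    [0,0,0],
    [0,0,0],
    [0,0,0],
    [0,0,0],
    [0,0,0],
    [0,0,0]
  ],
  "delta_pos": [
    [0.004,0,0.003],
    [0,0,0],
    [0,0,0],
    [0,0,0],
    [0,0,0],
    [0,0,0],
    [0,0,0],
    [0,0,0]
  ],
  "jaw": [0,0,0.3,0.5,1,1,1,1],
  "grip_force": 25
}}

```text
time: 16.0
tool_pos: [0.4604, 0.1203, 0.0472]
tcp_rot: [0.132, 3.139, 0.0]
wrist_force: [0.1, -0.5, -0.6]
width: 0.0613
gripper_force: 25.0
```

Request:
{"api": "servo_tool", "payload": {
  "delta_rot": [
    [0,0,0],
    [0,0,0],
    [0,0,0],
    [0,0,0],
    [0,0,0],
    [0,0,0],
    [0,0,0],
    [0,0,0]
  ],
  "delta_pos": [
    [0.007,0,0],
    [0.012,0,0],
    [0.013,0,0],
    [0.013,0,0],
    [0.013,0,0],
    [0.012,0,0],
    [0.008,0,0],
    [0,0,0]
  ],
  "jaw": [1,1,1,1,1,1,1,1]
}}

```text
time: 17.0
tool_pos: [0.3822, 0.1269, 0.0473]
tcp_rot: [-0.131, -3.139, -0.0]
wrist_force: [0.2, 0.1, -0.8]
width: 0.0618
gripper_force: 25.0
```

```bash
python3 -c "
from h import *
to(*hol(-.155),.047,HY); look(.068,'pull'); look(.056)"
```

```text
t 17.0 turn [ 0. -0.  0.] shift mm [-0.4 -0.2  0.3] F [ 0.2  0.1 -0.8] w 61.8
top holder-frame 567 c [-37.4   0.7] size [179.1  63.9] yaw 0.3
z [0.066  0.0688 0.0717]
side holder-frame 479 c [-60.7  -0.7] size [226.9  63.3] yaw -0.7
z [0.0667 0.069  0.0709]
top holder-frame 1142 c [-32.4   0.8] size [169.4  65. ] yaw -0.3
z [0.0542 0.0572 0.0599]
side holder-frame 1235 c [-60.5  -1.1] size [225.8  63.5] yaw -0.2
z [0.055  0.0572 0.0594]
```

View pics/pull_side.png

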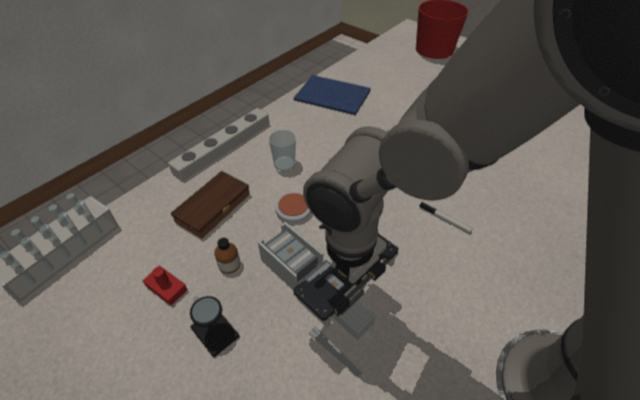

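Request:
{"api": "servo_tool", "payload": {
  "delta_rot": [
    [0,0,0],
    [0,0,0],
    [0,0,0],
    [0,0,0],
    [0,0,0],
    [0,0,0],
    [0,0,0],
    [0,0,0]
  ],
  "delta_pos": [
    [0,0,0.01],
    [0,0,0.008],
    [0,0,0.005],
    [0,0,0.002],
    [0,0,0.0005],
    [0,0,0],
    [0,0,0],
    [0,0,0]
  ],
  "jaw": [1,1,1,1,1,1,1,1]
}}

```text
time: 18.2
tool_pos: [0.3828, 0.1268, 0.0218]
tcp_rot: [0.132, 3.138, 0.0]
wrist_force: [0.5, 0.2, -0.9]
width: 0.0617
gripper_force: 25.0
```

Request:
{"api": "servo_tool", "payload": {
  "delta_rot": [
    [0,0,0],
    [0,0,0],
    [0,0,0],
    [0,0,0],
    [0,0,0],
    [0,0,0],
    [0,0,0],
    [0,0,0]
  ],
  "delta_pos": [
    [0,0,0.0005],
    [0,0,0.0005],
    [0,0,0],
    [0,0,0],
    [0,0,0],
    [0,0,0],
    [0,0,0],
    [0,0,0]
  ],
  "jaw": [1,1,1,0.15,0.15,0.15,0.15,0.15]
}}

```text
time: 19.2
tool_pos: [0.3827, 0.1268, 0.0207]
tcp_rot: [-0.132, -3.139, -0.0]
wrist_force: [-0.7, 0.1, -1.0]
width: 0.078
gripper_force: 0.0
```

```bash
python3 -c "
from h import *
to(*hol(-.124),.022,HY); look(.042)"
```

```text
t 19.2 turn [ 0. -0.  0.] shift mm [-30.9  -0.1  -1.3] F [-0.7  0.1 -1. ] w 78.0
top holder-frame 566 c [-36.8   0.5] size [178.  65.] yaw -0.0
z [0.04   0.043  0.0461]
side holder-frame 667 c [-129.5    0.2] size [161.2  63.8] yaw -0.6
z [0.0397 0.043  0.0456]
```

Request:
{"api": "servo_tool", "payload": {
  "delta_rot": [
    [0,0,0],
    [0,0,0],
    [0,0,0],
    [0,0,0],
    [0,0,0],
    [0,0,0],
    [0,0,0],
    [0,0,0]
  ],
  "delta_pos": [
    [-0.015,0,-0.001],
    [-0.016,0,0],
    [0,0,0],
    [0,0,0],
    [0,0,0],
    [0,0,0],
    [0,0,0],
    [0,0,0]
  ],
  "jaw": [0.15,0.15,0.15,0.4,1,1,1,1],
  "grip_force": 30
}}

```text
time: 20.3
tool_pos: [0.4134, 0.1242, 0.0217]
tcp_rot: [-0.131, -3.139, -0.0]
wrist_force: [0.3, 0.5, -0.3]
width: 0.0615
gripper_force: 30.0
```

Request:
{"api": "servo_tool", "payload": {
  "delta_rot": [
    [0,0,0],
    [0,0,0],
    [0,0,0],
    [0,0,0],
    [0,0,0],
    [0,0,0],
    [0,0,0],
    [0,0,0]
  ],
  "delta_pos": [
    [0,0,-0.02],
    [0,0,-0.03],
    [0,0,-0.02],
    [0,0.04,0],
    [0,0.05,0],
    [0,0.05,0],
    [0,0.03,0],
    [0,0,0]
  ],
  "jaw": [1,1,1,1,1,1,1,1]
}}

```text
time: 21.3
tool_pos: [0.4275, 0.2953, 0.0915]
tcp_rot: [0.127, 3.139, 0.001]
wrist_force: [0.0, 0.3, -1.5]
width: 0.0618
gripper_force: 30.0
```

```bash
cat >> h.py <<'E'
def mags():
    for n in("top","side"):
        p=bot.grab_frame(n); W=cloud(p)
        for r in bot.trace("magnifier_1",p)[:3]:
            if r["score"]<.4: continue
            P=W[r["mask"]]; P=P[~np.isnan(P[:,0])]
            print(n,r["score"].__round__(2),np.round(r["pixel"]))
            for z0,z1,t in((.007,.018,"foot"),(.08,.11,"lens")):
                q=P[(P[:,2]>z0)&(P[:,2]<z1)]
                if len(q)>20: rect(q,"  "+t)
E
python3 -c "
from h import *
mags(); to(.4343,.3295,.05,-6)"
```

```text
top 0.96 [213. 447.]
  foot 481 c [ 549.6 -308.7] size [79.4 60.1] yaw 0.8
  lens 497 c [ 549.4 -309. ] size [56.1 53.6] yaw -41.9
top 0.67 [215. 184.]
  foot 478 c [543.8 317. ] size [79.9 59. ] yaw -7.6
  lens 495 c [543.  317.5] size [54.9 54. ] yaw -51.7
side 0.61 [310. 206.]
  lens 745 c [543.1 319.5] size [55.6 53. ] yaw 37.2
t 21.5 turn [-0.001 -0.001  0.02 ] shift mm [-2.9 37.4 41.6] F [-0.3 -0.2 -1.3] w 61.5
```

```bash
python3 -c "
from h import *
to(*hol(-.124),.023,HY)"
```

```text
t 21.5 turn [-0.001 -0.001 -0.001] shift mm [  -0.  -169.1   68.6] F [-0.3 -0.2 -1.3] w 61.5
```

The carrier is gripped too low on the fingers to reach the bench: the tip is 8 mm under its bottom. I'll set it back on the deck and regrip it higher.

Request:
{"api": "servo_tool", "payload": {
  "delta_rot": [
    [0,0,0],
    [0,0,0],
    [0,0,0],
    [0,0,0],
    [0,0,0],
    [0,0,0],
    [0,0,0],
    [0,0,0]
  ],
  "delta_pos": [
    [0,-0.05,0],
    [0,-0.06,0],
    [0,-0.04,0],
    [0,-0.019,0],
    [0,0,0],
    [0,0,0.03],
    [0,0,0.025],
    [0,0,0]
  ],
  "jaw": [1,1,1,1,1,1,1,1]
}}

```text
time: 22.5
tool_pos: [0.4125, 0.1254, 0.0356]
tcp_rot: [-0.131, -3.135, 0.001]
wrist_force: [0.3, -0.0, -1.4]
width: 0.0618
gripper_force: 30.0
```

```bash
python3 -c "
from h import *
to(*hol(-.124),.0215,HY)"
```

```text
t 22.5 turn [-0.001 -0.003 -0.   ] shift mm [-1.1 -1.2 14.1] F [ 0.3 -0.  -1.4] w 61.8
```

Request:
{"api": "servo_tool", "payload": {
  "delta_rot": [
    [0,0,0],
    [0,0,0],
    [0,0,0],
    [0,0,0],
    [0,0,0],
    [0,0,0],
    [0,0,0],
    [0,0,0]
  ],
  "delta_pos": [
    [0,0,0.006],
    [0,0,0.004],
    [0,0,0.002],
    [0,0,0.001],
    [0,0,0],
    [0,0,0],
    [0,0,0],
    [0,0,0]
  ],
  "jaw": [1,1,1,1,1,1,1,1]
}}

```text
time: 23.5
tool_pos: [0.4137, 0.1252, 0.0238]
tcp_rot: [0.132, 3.139, 0.0]
wrist_force: [0.8, -0.1, -1.5]
width: 0.0619
gripper_force: 30.0
```

Request:
{"api": "servo_tool", "payload": {
  "delta_rot": [
    [0,0,0],
    [0,0,0],
    [0,0,0],
    [0,0,0],
    [0,0,0],
    [0,0,0],
    [0,0,0],
    [0,0,0]
  ],
  "delta_pos": [
    [0,0,0.0015],
    [0,0,0.001],
    [0,0,0],
    [0,0,0],
    [0,0,0],
    [0,0,0],
    [0,0,0],
    [0,0,0]
  ],
  "jaw": [1,1,1,1,0.2,0.2,0.2,0.2]
}}

```text
time: 24.5
tool_pos: [0.4136, 0.1252, 0.0211]
tcp_rot: [-0.132, -3.139, -0.0]
wrist_force: [0.3, 0.7, 0.7]
width: 0.0734
gripper_force: 0.0
```

Request:
{"api": "servo_tool", "payload": {
  "delta_rot": [
    [0,0,0],
    [0,0,0],
    [0,0,0],
    [0,0,0],
    [0,0,0],
    [0,0,0],
    [0,0,0],
    [0,0,0]
  ],
  "delta_pos": [
    [0,0,-0.005],
    [0,0,-0.006],
    [0,0,0],
    [0,0,0],
    [0,0,0],
    [0,0,0],
    [0,0,0],
    [0,0,0]
  ],
  "jaw": [0.2,0.2,0.2,0.5,1,1,1,1],
  "grip_force": 30
}}

```text
time: 25.5
tool_pos: [0.4136, 0.1252, 0.0322]
tcp_rot: [-0.132, -3.139, -0.0]
wrist_force: [0.3, 0.5, 2.4]
width: 0.0617
gripper_force: 30.0
```

Request:
{"api": "servo_tool", "payload": {
  "delta_rot": [
    [0,0,0],
    [0,0,0],
    [0,0,0],
    [0,0,0],
    [0,0,0],
    [0,0,0.026],
    [0,0,0],
    [0,0,0]
  ],
  "delta_pos": [
    [0,0,-0.02],
    [0,0,-0.03],
    [0,0,0],
    [0,0.06,0],
    [0,0.06,0],
    [0,0.05,0],
    [0,0,0],
    [0,0,0]
  ],
  "jaw": [1,1,1,1,1,1,1,1]
}}

```text
time: 26.5
tool_pos: [0.4269, 0.294, 0.081]
tcp_rot: [-0.171, -3.135, 0.002]
wrist_force: [0.1, 0.0, -1.2]
width: 0.0619
gripper_force: 30.0
```

```bash
python3 -c "
from h import *
mags(); to(.4343,.3301,.003,-6.3)
for n in('top','side'):
    W=cloud(bot.grab_frame(n)); s=bot.read_state()['tool_pos']
    P=band(W,s[:2],.08,s[2]+.003,s[2]+.015); rect(P,n+' carrier')
"
```

```text
top 0.82 [215. 185.]
  foot 480 c [543.1 316.6] size [79.9 59. ] yaw -8.9
  lens 469 c [542.7 316.6] size [53.6 52.5] yaw -54.4
top 0.63 [213. 446.]
  foot 474 c [ 549.7 -308.8] size [79.6 59.1] yaw 0.8
  lens 487 c [ 549.1 -308.5] size [54.1 53.4] yaw -41.4
side 0.68 [312. 203.]
  foot 74 c [564.2 319.3] size [63.9 18.3] yaw 60.2
  lens 802 c [543.5 319.6] size [55.7 55.3] yaw 38.4
side 0.44 [305. 340.]
  foot 157 c [404.1 124.3] size [158.3  56.4] yaw -10.4
t 26.7 turn [-0.    -0.001 -0.001] shift mm [-2.4 37.1 79. ] F [ 0.4 -0.2 -0.9] w 61.8
top carrier 266 c [429.  292.6] size [99.9 62.4] yaw -6.4
side carrier 1410 c [420.9 290.8] size [100.9  81. ] yaw -25.9
```

```bash
cat >> h.py <<'E'
from scipy.optimize import minimize
def fit(P,c,yaw,L,Wd):
    "pose of an L x Wd rectangle over points: hug the hull"
    h=cv2.convexHull((P[:,:2]).astype(np.float32))[:,0]
    P=P[:,:2]
    def cost(v):
        t=v[2]; d=(P-v[:2])@np.array([[np.cos(t),-np.sin(t)],[np.sin(t),np.cos(t)]])
        o=np.maximum(abs(d[:,0])-L/2,0)+np.maximum(abs(d[:,1])-Wd/2,0)
        return (o**2).mean()*1e6
    best=min((minimize(cost,[*c,np.radians(yaw+k)],method="Nelder-Mead",options=dict(initial_simplex=None,xatol=1e-6,fatol=1e-9)) for k in(-4,0,4)),key=lambda r:r.fun)
    return best.x[:2].round(4),np.degrees(best.x[2]).round(2),round(best.fun,4)
E
python3 - <<'E'
from h import *
fr=[("top0",np.load("/tmp/top.npy",allow_pickle=True).item()),("side0",np.load("/tmp/side.npy",allow_pickle=True).item()),("top1",bot.grab_frame("top"))]
for n,p in fr:
    W=cloud(p)
    for c,y in(((.5437,.318),-6),((.5495,-.3085),.5)):
        P=band(W,c,.056,.008,.017)
        for a in(80,78.5): print(n,len(P),fit(P,c,y,a/1000,(a-20)/1000))
E
```

```text
top0 474 (array([0.5432, 0.3169]), np.float64(-7.59), np.float64(0.0))
top0 474 (array([0.5435, 0.3173]), np.float64(-6.78), np.float64(0.0042))
top0 469 (array([ 0.5496, -0.3086]), np.float64(-0.17), np.float64(0.0))
top0 469 (array([ 0.5495, -0.3086]), np.float64(0.44), np.float64(0.0033))
side0 1017 (array([0.5432, 0.3191]), np.float64(-6.06), np.float64(0.0001))
side0 1017 (array([0.5428, 0.3194]), np.float64(-6.01), np.float64(0.0084))
side0 468 (array([ 0.5495, -0.308 ]), np.float64(0.58), np.float64(0.0476))
side0 468 (array([ 0.5495, -0.3078]), np.float64(0.73), np.float64(0.1257))
top1 477 (array([0.5435, 0.3167]), np.float64(-7.09), np.float64(0.0))
top1 477 (array([0.5435, 0.3169]), np.float64(-6.63), np.float64(0.004))
top1 467 (array([ 0.5499, -0.3086]), np.float64(0.41), np.float64(0.0005))
top1 467 (array([ 0.5495, -0.3087]), np.float64(0.44), np.float64(0.0129))
```

Request:
{"api": "servo_tool", "payload": {
  "delta_rot": [
    [0,0,0.003],
    [0,0,0],
    [0,0,0],
    [0,0,0],
    [0,0,0],
    [0,0,0],
    [0,0,0],
    [0,0,0]
  ],
  "delta_pos": [
    [-0.002,0.0375,0],
    [0,0,0.03],
    [0,0,0.025],
    [0,0,0.012],
    [0,0,0.005],
    [0,0,0],
    [0,0,0],
    [0,0,0]
  ],
  "jaw": [1,1,1,1,1,1,1,1]
}}

```text
time: 27.85
tool_pos: [0.4343, 0.3318, 0.0109]
tcp_rot: [0.177, 3.135, 0.001]
wrist_force: [0.3, 0.7, -1.3]
width: 0.0617
gripper_force: 30.0
```

```bash
python3 - <<'E'
from h import *
to(.4343,.3301,.003,-6.5)
for n in("top","side"):
    W=cloud(bot.grab_frame(n)); z=bot.read_state()["tool_pos"][2]+.01
    rect(band(W,(.4343,.330),.09,z-.004,z+.005),n)
E
```

```text
t 27.85 turn [0.001 0.001 0.001] shift mm [-0.2 -1.7  7.9] F [ 0.3  0.7 -1.3] w 61.7
top 227 c [449.1 328.9] size [126.9  62.1] yaw -6.4
side 1188 c [432.7 324.7] size [99.  73.5] yaw -11.0
```

Request:
{"api": "servo_tool", "payload": {
  "delta_rot": [
    [0,0,0],
    [0,0,0],
    [0,0,0],
    [0,0,0],
    [0,0,0],
    [0,0,0],
    [0,0,0],
    [0,0,0]
  ],
  "delta_pos": [
    [0.001,-0.0015,0.003],
    [0,0,0.003],
    [0,0,0.001],
    [0,0,0.001],
    [0,0,0],
    [0,0,0],
    [0,0,0],
    [0,0,0]
  ],
  "jaw": [1,1,1,1,1,1,1,1]
}}

```text
time: 28.95
tool_pos: [0.4328, 0.3303, 0.0022]
tcp_rot: [0.177, 3.137, 0.0]
wrist_force: [-0.1, -0.5, -1.0]
width: 0.0614
gripper_force: 30.0
```

Request:
{"api": "servo_tool", "payload": {
  "delta_rot": [
    [0,0,0],
    [0,0,0],
    [0,0,0],
    [0,0,0],
    [0,0,0],
    [0,0,0],
    [0,0,0],
    [0,0,0]
  ],
  "delta_pos": [
    [0,0,0.0005],
    [0,0,0],
    [0,0,0],
    [0,0,0],
    [0,0,-0.01],
    [0,0,-0.05],
    [0,0,-0.06],
    [0,0,-0.03]
  ],
  "jaw": [1,0.15,0.15,0.15,0.15,0.15,0.15,0.15]
}}

```text
time: 29.95
tool_pos: [0.4339, 0.3309, 0.1559]
tcp_rot: [0.177, 3.132, 0.005]
wrist_force: [1.7, -0.6, -1.2]
width: 0.0777
gripper_force: 0.0
```

```bash
python3 - <<'E'
from h import *
to(*hol(.080),.15,HY)
E
```

```text
t 29.95 turn [ 0.003  0.004 -0.029] shift mm [-201.  -207.8    5.9] F [ 1.7 -0.6 -1.2] w 77.7
```

Request:
{"api": "servo_tool", "payload": {
  "delta_rot": [
    [0,0,-0.029],
    [0,0,0],
    [0,0,0],
    [0,0,0],
    [0,0,0],
    [0,0,0],
    [0,0,0],
    [0,0,0]
  ],
  "delta_pos": [
    [0,0,0],
    [-0.04,-0.042,0],
    [-0.04,-0.042,0],
    [-0.04,-0.042,0],
    [-0.04,-0.041,0],
    [-0.041,-0.04,0],
    [0,0,0],
    [0,0,0]
  ],
  "jaw": [1,1,1,1,1,1,1,1]
}}

```text
time: 30.95
tool_pos: [0.6148, 0.1073, 0.1504]
tcp_rot: [-0.132, -3.136, -0.0]
wrist_force: [-0.4, -0.2, 0.7]
width: 0.0032
gripper_force: 0.0
```

```bash
python3 - <<'E'
from h import *
to(*hol(.080),.049,HY); look(.056)
for n in("top","side"):
    W=cloud(bot.grab_frame(n)); P=band(W,(.43,.33),.085,.0085,.0165)
    print(n,fit(P[P[:,0]<.492],(.434,.33),-6.5,.1,.062)); rect(P[P[:,0]<.492],n)
    Q=band(W,(.5434,.318),.056,.008,.017); Q=Q[Q[:,0]>.494]; print(fit(Q,(.5434,.318),-6.5,.0795,.0595))
E
```

```text
t 30.95 turn [ 0.    -0.003 -0.   ] shift mm [-1.900e+00 -1.000e-01  1.014e+02] F [-0.4 -0.2  0.7] w 3.2
top holder-frame 151 c [19.9  0.4] size [67.9 60.9] yaw 86.3
z [0.0547 0.057  0.0599]
side holder-frame 1211 c [-2.1 -1.5] size [105.7  62.8] yaw -0.1
z [0.0549 0.0571 0.0592]
top (array([0.434 , 0.3465]), np.float64(-10.5), np.float64(0.0))
top 185 c [416.7 347.9] size [61.5 29.6] yaw -7.4
(array([0.5615, 0.3021]), np.float64(-10.85), np.float64(0.0))
side (array([0.4336, 0.33  ]), np.float64(-6.26), np.float64(0.0005))
side 2004 c [433.8 330. ] size [101.2  62.1] yaw -6.4
(array([0.5427, 0.3194]), np.float64(-6.11), np.float64(0.0004))
```

Request:
{"api": "servo_tool", "payload": {
  "delta_rot": [
    [0,0,0],
    [0,0,0],
    [0,0,0],
    [0,0,0],
    [0,0,0],
    [0,0,0],
    [0,0,0],
    [0,0,0]
  ],
  "delta_pos": [
    [-0.002,0,0],
    [0,0,0.04],
    [0,0,0.04],
    [0,0,0.015],
    [0,0,0.003],
    [0,0,0],
    [0,0,0],
    [0,0,0]
  ],
  "jaw": [1,1,1,1,1,1,1,1]
}}

```text
time: 32.15
tool_pos: [0.6183, 0.1071, 0.0548]
tcp_rot: [0.131, 3.137, 0.0]
wrist_force: [-1.1, 0.2, -0.0]
width: 0.0008
gripper_force: 0.0
```

```bash
python3 - <<'E'
from h import *
to(*hol(.0145),.049,HY)
E
```

```text
t 32.15 turn [ 0.     0.002 -0.   ] shift mm [67.1 -0.2  5.8] F [-1.1  0.2 -0. ] w 0.8
```

Request:
{"api": "servo_tool", "payload": {
  "delta_rot": [
    [0,0,0],
    [0,0,0],
    [0,0,0],
    [0,0,0],
    [0,0,0],
    [0,0,0],
    [0,0,0],
    [0,0,0]
  ],
  "delta_pos": [
    [0,0,0.0055],
    [0.012,0,0],
    [0.006,0,0],
    [0.007,0,0],
    [0.007,0,0],
    [0.007,0,0],
    [0.007,0,0],
    [0,0,0]
  ],
  "jaw": [1,1,1,1,1,1,1,1]
}}

```text
time: 33.15
tool_pos: [0.5713, 0.1109, 0.0483]
tcp_rot: [-0.131, -3.138, -0.0]
wrist_force: [-0.3, -0.4, 0.1]
width: 0.0007
gripper_force: 0.0
```

Request:
{"api": "servo_tool", "payload": {
  "delta_rot": [
    [0,0,0],
    [0,0,0],
    [0,0,0],
    [0,0,0],
    [0,0,0],
    [0,0,0],
    [0,0,0],
    [0,0,0]
  ],
  "delta_pos": [
    [0.005,0,0],
    [0.006,0,0],
    [0.006,0,0],
    [0.004,0,0],
    [0,0,0],
    [-0.005,0,0],
    [-0.01,0,0],
    [0,0,-0.03]
  ],
  "jaw": [1,1,1,1,1,1,1,1]
}}

```text
time: 34.15
tool_pos: [0.5657, 0.111, 0.0765]
tcp_rot: [-0.132, -3.135, 0.001]
wrist_force: [0.2, -0.9, -0.2]
width: 0.0006
gripper_force: 0.0
```

```bash
python3 -c "
from h import *
to(*hol(-.077),.14,HY); look(.056)"
```

```text
t 34.15 turn [-0.001 -0.004 -0.   ] shift mm [105.8   0.3 -63.5] F [ 0.2 -0.9 -0.2] w 0.6
top holder-frame 241 c [-25.7   0.4] size [64.8 55.3] yaw -89.6
z [0.0542 0.0571 0.0601]
side holder-frame 1346 c [-22.6  -1.2] size [149.3  64.2] yaw -0.6
z [0.0549 0.0571 0.0593]
```

Request:
{"api": "servo_tool", "payload": {
  "delta_rot": [
    [0,0,0],
    [0,0,0],
    [0,0,0],
    [0,0,0],
    [0,0,0],
    [0,0,0],
    [0,0,0],
    [0,0,0]
  ],
  "delta_pos": [
    [0,0,-0.03],
    [0,0,-0.02],
    [0.035,0,0],
    [0.035,0,0],
    [0.0355,0,0],
    [0,0,0],
    [0,0,0],
    [0,0,0]
  ],
  "jaw": [0.3,0,0,0,0,0,0,0]
}}

```text
time: 35.25
tool_pos: [0.462, 0.1201, 0.1281]
tcp_rot: [0.132, 3.138, 0.0]
wrist_force: [0.1, -0.2, 0.3]
width: 0.0754
gripper_force: 0.0
```

```bash
python3 -c "
from h import *
to(*hol(-.077),.045,HY)"
```

```text
t 35.25 turn [ 0.     0.001 -0.   ] shift mm [ 1.7 -0.1 83.1] F [ 0.1 -0.2  0.3] w 75.4
```

Request:
{"api": "servo_tool", "payload": {
  "delta_rot": [
    [0,0,0],
    [0,0,0],
    [0,0,0],
    [0,0,0],
    [0,0,0],
    [0,0,0],
    [0,0,0],
    [0,0,0]
  ],
  "delta_pos": [
    [0.0015,0,0],
    [0,0,0],
    [0,0,0.04],
    [0,0,0.03],
    [0,0,0.012],
    [0,0,0],
    [0,0,0],
    [0,0,0]
  ],
  "jaw": [0.05,0.05,0.05,0.05,0.05,0.05,0.05,0.05]
}}

```text
time: 36.25
tool_pos: [0.4601, 0.1204, 0.0472]
tcp_rot: [0.131, 3.137, 0.001]
wrist_force: [-0.4, 0.2, -0.4]
width: 0.0868
gripper_force: 0.0
```

Request:
{"api": "servo_tool", "payload": {
  "delta_rot": [
    [0,0,0],
    [0,0,0],
    [0,0,0],
    [0,0,0],
    [0,0,0],
    [0,0,0],
    [0,0,0],
    [0,0,0]
  ],
  "delta_pos": [
    [0,0,0],
    [0,0,0],
    [0,0,0],
    [0,0,0],
    [0,0,0],
    [0,0,0],
    [0,0,0],
    [0,0,0]
  ],
  "jaw": [0.05,0.2,0.3,0.5,1,1,1,1],
  "grip_force": 25
}}

```text
time: 37.25
tool_pos: [0.4593, 0.1203, 0.0462]
tcp_rot: [0.131, 3.139, 0.0]
wrist_force: [-0.9, 0.1, 0.4]
width: 0.0611
gripper_force: 25.0
```

Gripped. Pulling out.

Request:
{"api": "servo_tool", "payload": {
  "delta_rot": [
    [0,0,0],
    [0,0,0],
    [0,0,0],
    [0,0,0],
    [0,0,0],
    [0,0,0],
    [0,0,0],
    [0,0,0]
  ],
  "delta_pos": [
    [0.007,0,0],
    [0.012,0,0],
    [0.013,0,0],
    [0.013,0,0],
    [0.013,0,0],
    [0.012,0,0],
    [0.008,0,0],
    [0,0,0]
  ],
  "jaw": [1,1,1,1,1,1,1,1]
}}

```text
time: 38.25
tool_pos: [0.3811, 0.1269, 0.0463]
tcp_rot: [-0.131, -3.139, -0.0]
wrist_force: [0.8, 0.5, -0.6]
width: 0.0615
gripper_force: 25.0
```

```bash
python3 -c "
from h import *
to(*hol(-.155),.045,HY); look(.056); look(.044)"
```

```text
t 38.25 turn [ 0. -0.  0.] shift mm [-1.5 -0.1  1.3] F [ 0.8  0.5 -0.6] w 61.5
top holder-frame 569 c [-41.3   1.5] size [174.6  63.5] yaw 2.4
z [0.0539 0.0569 0.0599]
side holder-frame 444 c [-61.2  -2. ] size [227.3  63. ] yaw -0.3
z [0.0546 0.0569 0.0593]
top holder-frame 1111 c [-29.1   0.6] size [163.2  64.9] yaw 0.1
z [0.0422 0.0452 0.0483]
side holder-frame 1133 c [-78.7  -2.3] size [263.5  60. ] yaw -1.3
z [0.043  0.0453 0.0475]
```

Request:
{"api": "servo_tool", "payload": {
  "delta_rot": [
    [0,0,0],
    [0,0,0],
    [0,0,0],
    [0,0,0],
    [0,0,0],
    [0,0,0],
    [0,0,0],
    [0,0,0]
  ],
  "delta_pos": [
    [0,0,0.005],
    [0,0,0.005],
    [0,0,0.003],
    [0,0,0.001],
    [0,0,0.0005],
    [0,0,0],
    [0,0,0],
    [0,0,0]
  ],
  "jaw": [1,1,1,1,1,1,1,1]
}}

```text
time: 39.45
tool_pos: [0.3814, 0.1268, 0.0322]
tcp_rot: [-0.132, -3.139, 0.0]
wrist_force: [-3.2, -1.5, 8.5]
width: 0.0618
gripper_force: 25.0
```

Request:
{"api": "servo_tool", "payload": {
  "delta_rot": [
    [0,0,0],
    [0,0,0],
    [0,0,0],
    [0,0,0],
    [0,0,0],
    [0,0,0],
    [0,0,0],
    [0,0,0]
  ],
  "delta_pos": [
    [0,0,0],
    [0,0,0],
    [0,0,0],
    [0,0,0],
    [0,0,0],
    [-0.015,0,0],
    [-0.0165,0,0],
    [0,0,0]
  ],
  "jaw": [1,0.15,0.15,0.15,0.15,0.15,0.15,0.15]
}}

```text
time: 40.45
tool_pos: [0.4149, 0.1241, 0.0318]
tcp_rot: [0.132, 3.137, 0.001]
wrist_force: [-1.0, 0.1, -0.2]
width: 0.0783
gripper_force: 0.0
```

```bash
python3 -c "
from h import *
to(*hol(-.124),.032,HY); look(.042,'deck2')"
```

```text
t 40.45 turn [ 0.     0.002 -0.001] shift mm [ 1.5 -0.1 -0.2] F [-1.   0.1 -0.2] w 78.3
top holder-frame 1138 c [-78.9   0.6] size [262.3  64.9] yaw -0.1
z [0.0419 0.045  0.0477]
side holder-frame 2007 c [-78.7  -0.7] size [262.3  62.7] yaw -0.7
z [0.0412 0.0442 0.0469]
```

View pics/deck2_side.png

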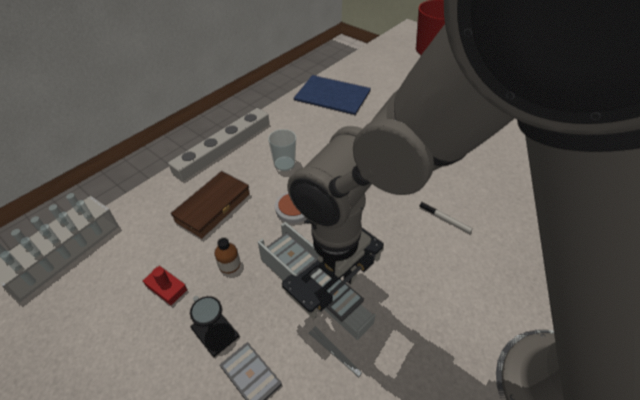

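Request:
{"api": "servo_tool", "payload": {
  "delta_rot": [
    [0,0,0],
    [0,0,0],
    [0,0,0],
    [0,0,0],
    [0,0,0],
    [0,0,0],
    [0,0,0],
    [0,0,0]
  ],
  "delta_pos": [
    [0.001,0,0],
    [0,0,0],
    [0,0,0],
    [0,0,0],
    [0,0,0],
    [0,0,0],
    [0,0,0],
    [0,0,0]
  ],
  "jaw": [0.15,0.2,0.3,0.5,1,1,1,1],
  "grip_force": 30
}}

```text
time: 41.55
tool_pos: [0.4119, 0.1243, 0.0318]
tcp_rot: [-0.132, -3.139, -0.0]
wrist_force: [-1.0, 0.5, 2.4]
width: 0.0618
gripper_force: 30.0
```

Request:
{"api": "servo_tool", "payload": {
  "delta_rot": [
    [0,0,0],
    [0,0,0],
    [0,0,0],
    [0,0,-0.0925],
    [0,0,0],
    [0,0,0],
    [0,0,0],
    [0,0,0]
  ],
  "delta_pos": [
    [0,0,-0.015],
    [0,0,-0.03],
    [0,0,-0.03],
    [0,0,0],
    [-0.004,-0.05,0],
    [-0.004,-0.05,0],
    [-0.004,-0.05,0],
    [-0.004,-0.05,0]
  ],
  "jaw": [1,1,1,1,1,1,1,1]
}}

```text
time: 42.55
tool_pos: [0.4297, -0.0772, 0.1066]
tcp_rot: [-0.014, 3.141, -0.0]
wrist_force: [1.7, 0.3, -0.6]
width: 0.0615
gripper_force: 30.0
```

Request:
{"api": "servo_tool", "payload": {
  "delta_rot": [
    [0,0,0],
    [0,0,0],
    [0,0,0],
    [0,0,0],
    [0,0,0],
    [0,0,0],
    [0,0,0],
    [0,0,0]
  ],
  "delta_pos": [
    [0,-0.05,0],
    [0,-0.05,0],
    [0,-0.05,0],
    [0,-0.05,0],
    [0,0,0],
    [0,0,0],
    [0,0,0],
    [0,0,0]
  ],
  "jaw": [1,1,1,1,1,1,1,1]
}}

```text
time: 43.55
tool_pos: [0.4316, -0.2745, 0.1068]
tcp_rot: [-0.016, 3.142, 0.0]
wrist_force: [-0.1, -0.8, -0.6]
width: 0.0616
gripper_force: 30.0
```

```bash
cat > m2.py <<'E'
from h import *
for n in('top','side'):
    p=bot.grab_frame(n); W=cloud(p); s=bot.read_state()['tool_pos']
    rect(band(W,s[:2],.08,s[2]+.003,s[2]+.015),n+' carrier in hand')
    for r in bot.trace('magnifier_1',p)[:3]:
        P=W[r['mask']]; P=P[~np.isnan(P[:,0])]; q=P[(P[:,2]>.08)&(P[:,2]<.11)]
        if r['score']<.4 or len(q)<30: continue
        c=np.mean(q[:,:2],0); B=band(W,c,.056,.008,.017)
        print(n,np.round(r['pixel']),'lens',c.round(4),len(B),fit(B,c,0 if c[1]<0 else -6.5,.079,.059) if len(B)>30 else '')
    cv2.imwrite(f"pics/m2_{n}.png",p["image"])
to(.4396,-.3095,.003,.5)
E
python3 m2.py
```

```text
top carrier in hand 447 c [ 432.1 -274.9] size [98.9 62.2] yaw 0.4
top [212. 446.] lens [ 0.5502 -0.3084] 479 (array([ 0.5496, -0.3085]), np.float64(0.75), np.float64(0.0012))
top [216. 184.] lens [0.5445 0.317 ] 477 (array([0.5436, 0.3168]), np.float64(-6.81), np.float64(0.0013))
side carrier in hand 446 c [ 418.2 -259.3] size [112.8  69.2] yaw 42.0
side [154. 397.] lens [ 0.5523 -0.3042] 468 (array([ 0.5496, -0.3078]), np.float64(0.55), np.float64(0.0535))
side [324. 208.] lens [0.543  0.3198] 1010 (array([0.5428, 0.3193]), np.float64(-5.98), np.float64(0.0021))
t 43.75 turn [-0.     0.     0.001] shift mm [ -7.7 -34.4 103.8] F [-0.2 -0.3 -1.5] w 61.9
```

Request:
{"api": "servo_tool", "payload": {
  "delta_rot": [
    [0,0,0],
    [0,0,0],
    [0,0,0],
    [0,0,0],
    [0,0,0],
    [0,0,0],
    [0,0,0],
    [0,0,0]
  ],
  "delta_pos": [
    [-0.0075,-0.034,0],
    [0,0,0.04],
    [0,0,0.04],
    [0,0,0.012],
    [0,0,0.003],
    [0,0,0],
    [0,0,0],
    [0,0,0]
  ],
  "jaw": [1,1,1,1,1,1,1,1]
}}

```text
time: 44.75
tool_pos: [0.4397, -0.3098, 0.0126]
tcp_rot: [-0.014, 3.14, -0.002]
wrist_force: [-0.7, -0.6, -2.0]
width: 0.0612
gripper_force: 30.0
```

```bash
python3 m2.py
```

```text
top carrier in hand 377 c [ 453.9 -310.6] size [126.9  62.3] yaw 0.2
top [215. 446.] lens [ 0.549  -0.3081] 477 (array([ 0.5496, -0.3084]), np.float64(0.97), np.float64(0.0019))
top [214. 186.] lens [0.5442 0.3165] 481 (array([0.5435, 0.3167]), np.float64(-6.71), np.float64(0.0011))
side carrier in hand 340 c [ 425.7 -293.1] size [115.  67.] yaw 42.8
side [154. 397.] lens [ 0.5487 -0.3049] 413 (array([ 0.5491, -0.3078]), np.float64(0.64), np.float64(0.0837))
side [326. 207.] lens [0.5429 0.3198] 1016 (array([0.5425, 0.3193]), np.float64(-6.23), np.float64(0.0035))
t 44.95 turn [-0.  0. -0.] shift mm [-0.3  0.   8.9] F [-0.6  0.2 -0.8] w 61.8
```

Aligned. Lower it and release.

Request:
{"api": "servo_tool", "payload": {
  "delta_rot": [
    [0,0,0],
    [0,0,0],
    [0,0,0],
    [0,0,0],
    [0,0,0],
    [0,0,0],
    [0,0,0],
    [0,0,0]
  ],
  "delta_pos": [
    [0,0,0.004],
    [0,0,0.003],
    [0,0,0.0015],
    [0,0,0.001],
    [0,0,0],
    [0,0,0],
    [0,0,0],
    [0,0,0]
  ],
  "jaw": [1,1,1,1,1,1,1,1]
}}

```text
time: 45.95
tool_pos: [0.4393, -0.3095, 0.0023]
tcp_rot: [-0.014, 3.141, -0.0]
wrist_force: [0.0, -0.3, -0.6]
width: 0.0617
gripper_force: 30.0
```

Request:
{"api": "servo_tool", "payload": {
  "delta_rot": [
    [0,0,0],
    [0,0,0],
    [0,0,0],
    [0,0,0],
    [0,0,0],
    [0,0,0],
    [0,0,0],
    [0,0,0]
  ],
  "delta_pos": [
    [0,0,0.0005],
    [0,0,0],
    [0,0,0],
    [0,0,0],
    [0,0,-0.01],
    [0,0,-0.05],
    [0,0,-0.06],
    [0,0,-0.03]
  ],
  "jaw": [1,0.15,0.15,0.15,0.15,0.15,0.15,0.15]
}}

```text
time: 46.95
tool_pos: [0.4402, -0.3103, 0.1558]
tcp_rot: [-0.014, 3.138, -0.006]
wrist_force: [0.8, -0.8, -0.2]
width: 0.078
gripper_force: 0.0
```

```bash
python3 -c "
from h import *
to(.6335,-.2004,.1531,0)"
```

```text
t 46.95 turn [-0.004  0.004  0.009] shift mm [-193.3  109.9    2.7] F [ 0.8 -0.8 -0.2] w 78.0
```

Request:
{"api": "servo_tool", "payload": {
  "delta_rot": [
    [0,0,0.009],
    [0,0,0],
    [0,0,0],
    [0,0,0],
    [0,0,0],
    [0,0,0],
    [0,0,0],
    [0,0,0]
  ],
  "delta_pos": [
    [0,0.03,0],
    [-0.03,0.04,0],
    [-0.055,0.039,0],
    [-0.055,0,0],
    [-0.054,0,0],
    [0,0,0],
    [0,0,0],
    [0,0,0]
  ],
  "jaw": [0.3,0.3,0.3,0.3,0.3,0.3,0.3,0.3]
}}

```text
time: 47.95
tool_pos: [0.628, -0.2036, 0.1524]
tcp_rot: [-0.002, -3.142, -0.0]
wrist_force: [-0.5, -0.2, 0.4]
width: 0.0644
gripper_force: 0.0
```

```bash
python3 - <<'E'
from h import *
to(.6335,-.2004,.033,0)
p=bot.grab_frame("side"); W=cloud(p); rect(band(W,(.633,-.2),.06,.022,.036),"weight"); q=band(W,(.634,-.2),.04,.055,.075); print(q.mean(0) if len(q) else 0)
B=band(W,(.44,-.31),.075,.0085,.0165); B=B[B[:,0]<.4995]; print(fit(B,(.44,-.31),.5,.099,.061)); rect(B,"carrier2")
E
```

```text
t 47.95 turn [ 0.    -0.    -0.001] shift mm [ -5.5   3.2 119.4] F [-0.5 -0.2  0.4] w 64.4
weight 354 c [ 634.2 -199.5] size [80.1 50.6] yaw 0.5
[ 0.63254214 -0.19719426  0.06556749]
(array([ 0.4404, -0.3091]), np.float64(0.39), np.float64(0.1097))
carrier2 640 c [ 440.8 -310. ] size [100.2  68.2] yaw 1.4
```

Request:
{"api": "servo_tool", "payload": {
  "delta_rot": [
    [0,0,0],
    [0,0,0],
    [0,0,0],
    [0,0,0],
    [0,0,0],
    [0,0,0],
    [0,0,0],
    [0,0,0]
  ],
  "delta_pos": [
    [-0.005,0.003,0],
    [0,0,0.04],
    [0,0,0.04],
    [0,0,0.03],
    [0,0,0.009],
    [0,0,0],
    [0,0,0],
    [0,0,0]
  ],
  "jaw": [0.3,0.3,0.3,0.3,0.3,0.3,0.3,0.3]
}}

```text
time: 49.0
tool_pos: [0.6347, -0.2007, 0.0342]
tcp_rot: [0.001, 3.139, -0.001]
wrist_force: [-0.7, -0.2, -0.5]
width: 0.0643
gripper_force: 0.0
```

Request:
{"api": "servo_tool", "payload": {
  "delta_rot": [
    [0,0,0],
    [0,0,0],
    [0,0,0],
    [0,0,0],
    [0,0,0],
    [0,0,0],
    [0,0,0],
    [0,0,0]
  ],
  "delta_pos": [
    [0,0,0],
    [0,0,0],
    [0,0,0],
    [0,0,0],
    [0,0,0],
    [0,0,0],
    [0,0,0],
    [0,0,0]
  ],
  "jaw": [0.5,0.7,1,1,1,1,1,1],
  "grip_force": 40
}}

```text
time: 50.0
tool_pos: [0.634, -0.2004, 0.0327]
tcp_rot: [-0.0, -3.142, -0.0]
wrist_force: [0.9, -0.7, -0.1]
width: 0.0236
gripper_force: 40.0
```

Request:
{"api": "servo_tool", "payload": {
  "delta_rot": [
    [0,0,0],
    [0,0,0],
    [0,0,0],
    [0,0,0],
    [0,0,0.084],
    [0,0,0],
    [0,0,0],
    [0,0,0]
  ],
  "delta_pos": [
    [0,0,-0.02],
    [0,0,-0.04],
    [0,0,-0.04],
    [0,0,-0.02],
    [0,0,0],
    [0.02,0.05,0],
    [0.02,0.05,0],
    [0.02,0.05,0]
  ],
  "jaw": [1,1,1,1,1,1,1,1]
}}

```text
time: 51.0
tool_pos: [0.5853, -0.0443, 0.1515]
tcp_rot: [-0.133, -3.136, -0.001]
wrist_force: [-0.1, 0.9, -5.6]
width: 0.0233
gripper_force: 40.0
```

```bash
python3 -c "
from h import *
to(*hol(-.002),.11,HY)"
```

```text
t 51.0 turn [ 0.001 -0.003 -0.001] shift mm [ 63.4 153.4  41.5] F [-0.1  0.9 -5.6] w 23.3
```

Request:
{"api": "servo_tool", "payload": {
  "delta_rot": [
    [0,0,0],
    [0,0,0],
    [0,0,0],
    [0,0,0],
    [0,0,0],
    [0,0,0],
    [0,0,0],
    [0,0,0]
  ],
  "delta_pos": [
    [0.02,0.05,0],
    [0.02,0.05,0],
    [0.02,0.05,0],
    [0.001,0.001,0],
    [0,0,0.03],
    [0,0,0],
    [0,0,0],
    [0,0,0]
  ],
  "jaw": [1,1,1,1,1,1,1,1]
}}

```text
time: 52.0
tool_pos: [0.5395, 0.1093, 0.1236]
tcp_rot: [0.133, 3.137, 0.0]
wrist_force: [0.3, -1.2, -4.6]
width: 0.0231
gripper_force: 40.0
```

```bash
python3 -c "
from h import *
to(*hol(-.002),.074,HY); look(.044,'wt')
z=bot.read_state()['tool_pos'][2]
p=bot.grab_frame('side'); rect(band(cloud(p),H,.06,z-.0085,z-.001),'block')"
```

```text
t 52.0 turn [ 0.     0.002 -0.001] shift mm [ 4.9  4.2 49.6] F [ 0.3 -1.2 -4.6] w 23.1
top holder-frame 83 c [-42.1   0.8] size [64.3 21.1] yaw -85.5
z [0.0421 0.0447 0.0473]
side holder-frame 839 c [-79.7  -2.3] size [261.   60.9] yaw -0.4
z [0.0428 0.0452 0.0473]
block 403 c [539.6 109.6] size [80.3 47.4] yaw -3.4
```

View pics/wt_side.png

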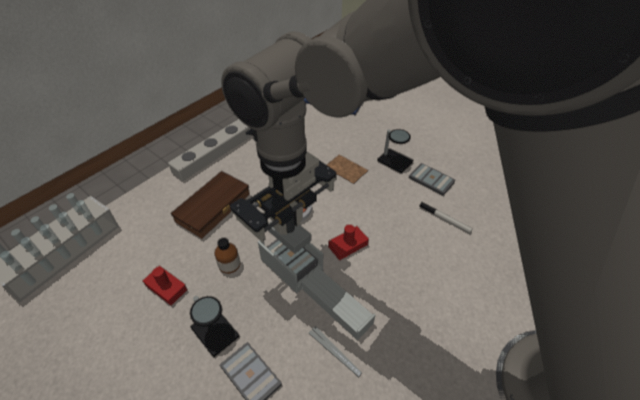

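Request:
{"api": "servo_tool", "payload": {
  "delta_rot": [
    [0,0,0],
    [0,0,0],
    [0,0,0],
    [0,0,0],
    [0,0,0],
    [0,0,0],
    [0,0,0],
    [0,0,0]
  ],
  "delta_pos": [
    [0.0045,0.004,0],
    [0,0,0],
    [0,0,0.02],
    [0,0,0.018],
    [0,0,0.006],
    [0,0,0],
    [0,0,0],
    [0,0,0]
  ],
  "jaw": [1,1,1,1,1,1,1,1]
}}

```text
time: 53.15
tool_pos: [0.5351, 0.1141, 0.0794]
tcp_rot: [0.132, 3.137, 0.0]
wrist_force: [0.7, 0.1, -5.8]
width: 0.0232
gripper_force: 40.0
```

```bash
python3 -c "
from h import *
to(*hol(-.002),.073,HY)
z=bot.read_state()['tool_pos'][2]
for n in('side','top'):
  p=bot.grab_frame(n); P=band(cloud(p),H,.06,z-.0085,z-.001); rect(P,'block')"
```

```text
t 53.15 turn [ 0.     0.001 -0.   ] shift mm [ 0.  -0.3  6.4] F [ 0.7  0.1 -5.8] w 23.2
block 379 c [535.2 114.6] size [80.6 46.2] yaw -3.6
block 31 c [500.7 128.9] size [18.7  7. ] yaw -89.5
```

Request:
{"api": "servo_tool", "payload": {
  "delta_rot": [
    [0,0,0],
    [0,0,0],
    [0,0,0],
    [0,0,0],
    [0,0,0],
    [0,0,0],
    [0,0,0],
    [0,0,0]
  ],
  "delta_pos": [
    [0,0,0.002],
    [0,0,0.001],
    [0,0,0.001],
    [0,0,0.001],
    [0,0,0.0005],
    [0,0,0],
    [0,0,0],
    [0,0,0]
  ],
  "jaw": [1,1,1,1,1,1,1,1]
}}

```text
time: 54.25
tool_pos: [0.5347, 0.1141, 0.0733]
tcp_rot: [0.132, 3.139, 0.0]
wrist_force: [-0.1, -0.6, -5.6]
width: 0.0231
gripper_force: 40.0
```

Request:
{"api": "servo_tool", "payload": {
  "delta_rot": [
    [0,0,0],
    [0,0,0],
    [0,0,0],
    [0,0,0],
    [0,0,0],
    [0,0,0],
    [0,0,0],
    [0,0,0]
  ],
  "delta_pos": [
    [0,0,0.0005],
    [0,0,0.0005],
    [0,0,0],
    [0,0,0],
    [0,0,0],
    [0,0,0],
    [0,0,0],
    [0,0,0]
  ],
  "jaw": [1,1,1,1,1,1,1,1]
}}

```text
time: 55.25
tool_pos: [0.5347, 0.1141, 0.0726]
tcp_rot: [0.132, 3.138, 0.0]
wrist_force: [-4.0, -0.2, 4.9]
width: 0.0236
gripper_force: 40.0
```

Resting on the stack. Release and withdraw.

Request:
{"api": "servo_tool", "payload": {
  "delta_rot": [
    [0,0,0],
    [0,0,0],
    [0,0,0],
    [0,0,0],
    [0,0,0],
    [0,0,0],
    [0,0,0],
    [0,0,0]
  ],
  "delta_pos": [
    [0,0,0],
    [0,0,0],
    [0,0,0],
    [0,0,0],
    [0,0,-0.03],
    [0,0,-0.05],
    [0,0,-0.05],
    [0,0,0]
  ],
  "jaw": [0.4,0.4,0.4,0.4,0.4,0.4,0.4,0.4]
}}

```text
time: 56.25
tool_pos: [0.5369, 0.1143, 0.2065]
tcp_rot: [0.132, 3.13, 0.002]
wrist_force: [0.1, -0.5, -0.1]
width: 0.0552
gripper_force: 0.0
```

Request:
{"api": "servo_tool", "payload": {
  "delta_rot": [
    [0,0,0],
    [0,0,0],
    [0,0,0],
    [0,0,0],
    [0,0,0],
    [0,0,0],
    [0,0,0],
    [0,0,0]
  ],
  "delta_pos": [
    [0.03,0.05,0],
    [0.03,0.05,0],
    [0.03,0.05,0],
    [0.03,0.05,0],
    [0.03,0.04,0],
    [0.03,0.05,0],
    [0,0.05,0],
    [0,0,0]
  ],
  "jaw": [0.4,0.4,0.4,0.4,0.4,0.4,0.4,0.4]
}}

```text
time: 57.25
tool_pos: [0.3827, 0.4706, 0.2003]
tcp_rot: [-0.127, -3.138, 0.001]
wrist_force: [0.7, -0.8, -0.3]
width: 0.0549
gripper_force: 0.0
```

```bash
cat > fin.py <<'E'
from h import *
import sys
for n in('top','side'):
    p=bot.grab_frame(n); W=cloud(p)
    rect(band(W,H,.06,.0665,.0755)[:],'block(+walls)'); q=band(W,H,.03,.10,.115); print(n,'handle',q.mean(0).round(4) if len(q) else 0)
    for r in bot.trace('magnifier_1',p)[:3]:
        P=W[r['mask']]; P=P[~np.isnan(P[:,0])]; q=P[(P[:,2]>.08)&(P[:,2]<.11)]
        if r['score']<.35 or len(q)<30: continue
        c=np.median(q[:,:2],0); y=0.5 if c[1]<0 else -6.5
        m=fit(band(W,c,.056,.008,.017),c,y,.079,.059)
        t=np.radians(m[1]); g=m[0]-.11*np.array([np.cos(t),np.sin(t)])
        B=band(W,g,.075,.0085,.0165); L=(B[:,:2]-m[0])@np.array([np.cos(t),np.sin(t)]); B=B[L<-.05]
        if len(B)>50: k=fit(B,g,m[1],.099,.061); print(n,'mag',m,'carrier',k,'err local mm',((k[0]-g)@np.array([[np.cos(t),-np.sin(t)],[np.sin(t),np.cos(t)]])*1000).round(1))
    cv2.imwrite(f"pics/{sys.argv[1]}_{n}.png",p["image"])
print(bot.read_state()["time"])
E
python3 fin.py f1
```

```text
block(+walls) 606 c [536.  113.1] size [93.9 76.5] yaw -5.5
top handle [0.5349 0.1125 0.1085]
top mag (array([ 0.5495, -0.3087]), np.float64(0.63), np.float64(0.0016)) carrier (array([ 0.4391, -0.3098]), np.float64(0.37), np.float64(0.0067)) err local mm [-0.4  0.1]
top mag (array([0.5436, 0.3177]), np.float64(-7.08), np.float64(0.0028)) carrier (array([0.4341, 0.3289]), np.float64(-6.51), np.float64(0.013)) err local mm [-0.  -2.4]
block(+walls) 0 c [0. 0.] size [0. 0.] yaw 0.0
side handle 0
57.45
```

View pics/f1_top.png

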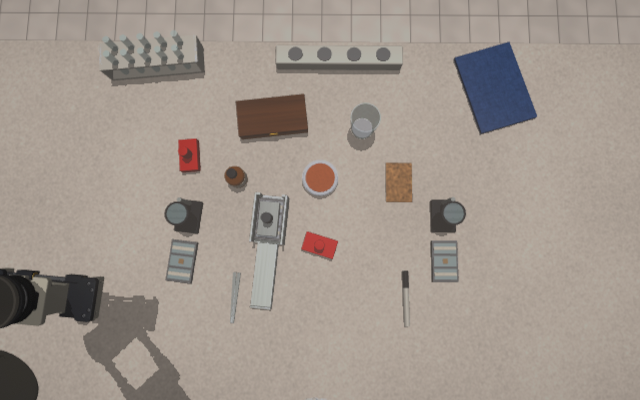

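The top view shows carriers squarely in front of both magnifiers (261,181 and 261,445), the weight back in the holder (219,266), and the bystanders where they were.

```bash
python3 -c "
from station import bot
print(bot.finish_job())"
```

```text
the job is handed in; nothing more can be done
None
```

The job is handed in: one carrier lies in front of each of the two magnifiers (within about 2.5 mm by the cameras), the other two are still stacked in the holder with the weight back on top, and the bystanders look unmoved.

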